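# Park the wax pot and click its spatter screen into place

## Task

Slide the lidded wax pot across the warmer, without lifting or tipping it, from the red ring until it stands inside the blue ring. Then take hold of the spatter screen (it has an orange grip on top) and slide it along its rail towards the blue ring's side until you feel its ball click into the notch of the yellow index block; do not run on past the notch. Finish still gripping the screen, with it resting at the notch, and leave the other things on the table where they are.

Things in the scene. Friction and masses are not known exactly. Their poses are not given: they have to be found in the camera images.
- warmer: low grey warmer slab fixed to the table, 260 mm (its x) by 440 mm (its y), flat top 30 mm above the table; origin under its centre. The steel rail runs along its y at its x = -105 mm (the side nearest the robot). Both rings lie at its x = +10 mm, y = +85 and -85 mm, which is which varies
- hot_ring: red ring painted flat on the warmer, 106 mm inside and 118 mm outside diameter; the pot starts in it; origin at its centre, on the warmer's top
- warm_ring: blue ring painted flat on the warmer, same size as the red one; where the pot must go; origin at its centre, on the warmer's top
- pot_center (a point): centre of the loose wax pot, half-way up (52 mm over its underside): aluminium pot 84 mm across and 62 mm high, fixed lid 88 mm across reaching 68 mm, wooden knob on the lid to 104 mm. It stands loose on the smooth warmer top, mass 0.3 to 0.6 kg
- pot_knob (a point): centre of the grippable part of the pot's upright round wooden knob, 24 mm across and 36 mm high above the lid; the point lies 20 mm above the lid's top and 88 mm above the pot's underside
- screen (a joint): position of the spatter screen on its rail, m; 0 = middle of the rail, grows along the warmer's +y; range -0.15 to 0.15. It slides with about 1 N of friction and stays where it is left. The part it moves is the spatter screen
- screen_grip (a point): centre of the screen's orange grip block, 18 mm (warmer x) by 28 mm (warmer y) by 46 mm high, standing on top of the 110 mm wide clear screen's 115 mm wide top edge; this point is 138 mm above the table and 23 mm above that edge; it moves with the screen
- ball_line (a point): point on the screen's shoe below its sprung ball plunger, on the warmer-ring side of the rail, 25 mm along the warmer's x from the grip and at the same position along the rail (warmer y) as the grip's centre
- notch: yellow index block with a black centre line, 24 x 34 x 12 mm, fixed on the warmer beside the rail, within 20 mm (along the rail) of the blue ring's centre; axes parallel to the warmer's; origin under its centre, on the warmer's top
- notch_mid (a point): the notch: centre of the yellow block's top, the valley between two 8 mm brass rollers lying across at 6 mm either side. Sliding in, the ball starts to climb the near roller about 12 mm before this point (5 to 8 N more resistance), tops it at 6 mm, then drops in; the screen is at the notch when ball_line is level with this point along the rail. The far roller resists alike
- wax_tin: small brass tin, 28 mm across, 20 mm high, standing on the warmer's far edge; a bystander; origin under its centre
- tealight: tea light in an aluminium cup, 38 mm across, 16 mm high, standing at one end of the warmer; a bystander; origin under its centre
- coffee_cup: terracotta-coloured takeaway cup with black lid, 78 mm across, 107 mm high; a bystander; origin under its centre
- glue_bottle: white glue bottle with clear nozzle, 56 mm across, 140 mm high; a bystander; origin under its centre
- glue_stick: glue stick, green foot and white cap, 26 mm across, 85 mm high, standing; a bystander; origin under its centre
- wood_house: flat painted wooden house, about 70 x 50 x 20 mm, lying; a bystander; origin at its underside
- paintbrush: blue paintbrush, 180 mm long, lying along its own x; a bystander; origin at its underside
- pot: the same wax pot as a body; origin at the centre of its underside
There are look-alikes about, which are no part of the job. There is more than one size of the pot; the job needs the largest.

How it is judged:
By the outcome, as a careful person would: the job done as asked, in the order asked, and still so for the second after the job is handed in, while the arm keeps its last pose, push and grip.
It also fails if it takes over 48 s, if anything falls off the work surface, if the arm or the gripper's body presses on something with over 40 N, if the wrist force passes 120 N, or if a joint passes its speed limit or range.

## Robot

A 7-joint arm with a two-finger parallel gripper is mounted at the origin on the work surface. World frame = base frame: x ahead of the robot, y to its left, z up, the work surface at z = 0. Lengths are in m, angles in rad, forces in N, time in s.
With the tool pointing down it reaches from about 0.35 to 0.9 m from the base axis. Payload 8.1 kg.
Tool frame: the origin (TCP) lies at the centre of the arm's flange, where the gripper is bolted on; the fingertips stand 178 mm ahead of it and the grasp point (between the pads) lies 159 mm ahead of it; z points along the fingers, y is the direction in which the jaws open and shut (so a half turn about z gives the same grasp; the last joint's range is limited). The gripper opens to 92 mm and grips with 3 to 60 N. Pads are 19 mm wide; open, the fingers measure 130 mm over their backs; the gripper's body (75 mm by 190 mm) begins 47 mm behind the grasp point.
Start: joints at [1.137, 0.434, 0.025, 1.573, -0.012, 1.134, -0.075], TCP at [0.203, -0.591, 0.405] pointing down, gripper open.
Joint ranges: [-2.62, 2.62], [-0.44, 2.09], [-1.27, 1.32], [0.08, 2.57], [-1.32, 4.46], [0.12, 2], [-2.74, 2.74]. Speed limits (rad/s): [2.22, 2.22, 3.01, 3.01, 3.14, 3.14, 3.14].

## Interface

Orientations are given as a rotation vector (axis times angle).
In Python, from cell import arm gives the robot as it stands. The module is installed in compiled form; this text tells all that it offers.
- The arm moves only by the tool move_arm, never from a script. Its argument "steps" is a list of rows, each a list of 4 numbers: the shift along the tool's x, y, z in mm, then the turn about the tool's z in rad. In form: [[x, y, z, twist], ...]. A call has 1 to 20 rows; each row is the pose to reach, as a shift and turn from the pose commanded when the call began, along the tool's axes at that moment; what a row does not reach only later rows make up. A row lasts 1/8 s, in which the tool goes at most 62.5 mm and 10.7 degrees, less where a joint would pass 70% of its speed; a pose out of reach is approached as far as the arm can. A call with a gripper value outside its range is refused whole. "grip" is the finger opening in mm, from 0 to 91.8, set as the call begins (left out, the last holds). The fingers move at their own pace and stop on an object; "grip_force" is the grip in N (left out, the last holds). Time passes only in rows, so rows that repeat a pose let the fingers close. It gives the time, the measured TCP pose, the force and the opening at its end, in the units of the state.
- arm.observe(): the state, without advancing time (a new reading comes with each control period).
- arm.get_image(name): name is "scene" or "top"; returns the picture (420x560x3 uint8, red, green, blue); there is no depth.
- arm.camera_info(name): a dict with "mtx" (3x3 intrinsics, pixels), "pose" (4x4, takes a point from camera to world coordinates). Camera axes: x right, y down, z forward; pixel columns grow to the right and rows downward; lengths in m; the calibration is good to about 2 mm. A picture is of the moment at which its call begins. camera_info takes no time and is no camera call.
- arm.sign_off(): hands the job in, once; it reports no verdict.
The state is a dict: "clock": time; "joints": joint angles; "dq": joint speeds; "joint_efforts": joint torques, N m; "position": TCP position; "ee_rot": TCP orientation; "force": force on the tool from outside, world axes, zero at the start; "ft_torque": the same for the moment, N m; "width": opening from 0.0 (shut) to 1.0 (fully open).
Only numpy, scipy, OpenCV 4.12 (cv2) and the standard library are available. Lean on these libraries where they do the work, as an engineer would, in place of code of your own. Each camera call takes 0.05 s, during which the arm holds its last target.

## Working session

There is one attempt and no reset: what is moved stays moved. The work goes in short steps, Python scripts to look and compute and a tool call to move; the robot and the scene stay as the last step left them, time stands still between calls to the robot, and variables do not carry over. Pictures are saved under pics/ and viewed, and the job is handed in when it is done.

Besides the shell and the picture viewer there is one more tool, called after "Request:" by a JSON object that holds its "method" and its "body", one argument or row to a line. move_arm: Moves the arm, as the interface text tells. Its arguments: {"type":"object","properties":{"steps":{"type":"array"},"grip":{"type":"number"},"grip_force":{"type":"number"}},"required":["steps"]}

```bash
mkdir -p pics
python3 - <<'E'
from cell import arm
import cv2,numpy as np
np.set_printoptions(precision=4,suppress=True)
for n in("scene","top"):
    im=arm.get_image(n); cv2.imwrite(f"pics/{n}0.png",im[:,:,::-1])
    c=arm.camera_info(n); print(np.array(c["mtx"]),np.array(c["pose"]))
print(arm.observe())
E
```

```text
[[483.6589   0.     271.0092]
 [  0.     483.6589 204.64  ]
 [  0.       0.       1.    ]] [[ 0.5995  0.4432 -0.6664  1.444 ]
 [ 0.8003 -0.3367  0.4961 -0.6845]
 [-0.0045 -0.8308 -0.5566  0.8596]
 [ 0.      0.      0.      1.    ]]
[[395.1272   0.     275.1289]
 [  0.     395.1272 211.0386]
 [  0.       0.       1.    ]] [[ 0.0177 -0.9994  0.029   0.5068]
 [-0.9996 -0.0171  0.0234 -0.0202]
 [-0.0229 -0.0294 -0.9993  1.1918]
 [ 0.      0.      0.      1.    ]]
{'clock': 0.1, 'joints': array([ 1.1374,  0.4352,  0.025 ,  1.574 , -0.0116,  1.134 , -0.0751]), 'dq': array([-0.0013, -0.0027, -0.0006, -0.0038,  0.0011, -0.0002,  0.0001]), 'joint_efforts': array([  0.0034, -66.9127,   0.9883, -31.5146,  -0.0605,   0.0373,
         0.0001]), 'position': array([ 0.2029, -0.5909,  0.404 ]), 'ee_rot': array([-3.0975, -0.5169,  0.0005]), 'force': array([ 0.7632, -0.1835, -0.2173]), 'ft_torque': array([-0.0424,  0.0659, -0.0163]), 'width': 0.9993749457806762}
```

View pics/scene0.png

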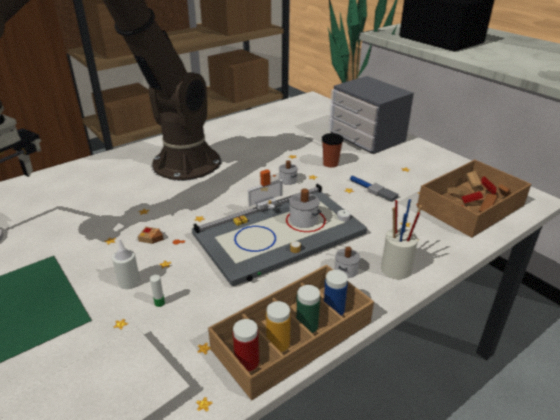

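View pics/top0.png

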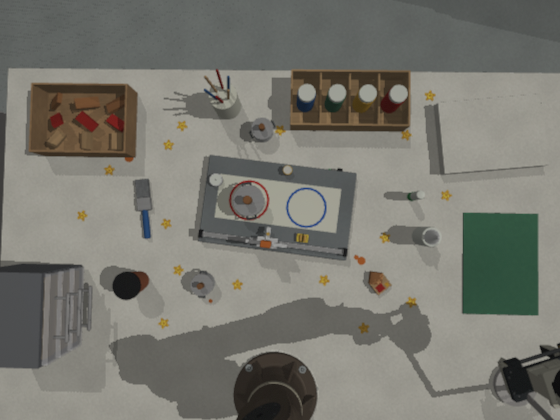

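Run:
```python
import cv2
a=cv2.imread("pics/top0.png")[145:265,190:365]; cv2.imwrite("pics/t0c.png",cv2.resize(a,None,fx=4.5,fy=4.5,interpolation=cv2.INTER_CUBIC))
a=cv2.imread("pics/scene0.png")[150:290,180:380]; cv2.imwrite("pics/s0c.png",cv2.resize(a,None,fx=4,fy=4,interpolation=cv2.INTER_CUBIC))
```

```text
(no output)
```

View pics/t0c.png

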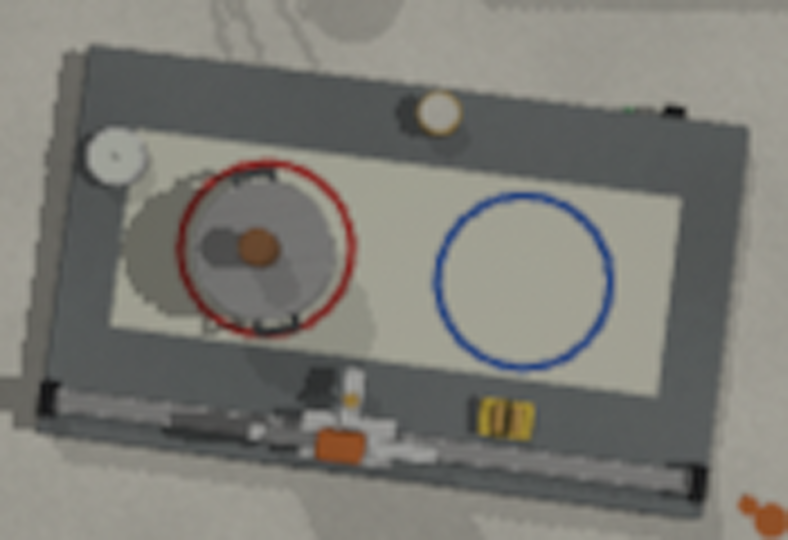

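View pics/s0c.png

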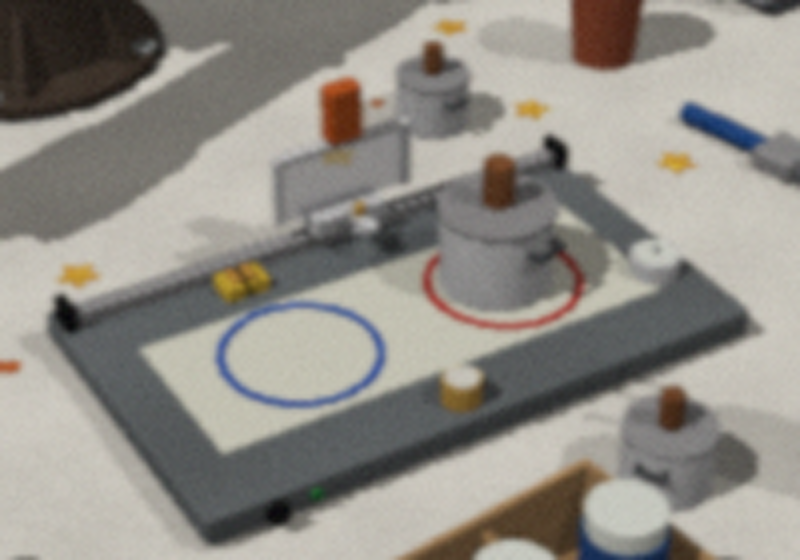

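The pictures show the largest pot in the red ring (knob near 247,199 in the top view), with the blue ring at about 306,207. The yellow block is near 302,238 and the orange grip near 266,244. Next I'll measure them.

```bash
cat > h.py <<'E'
from cell import arm
import cv2,numpy as np
np.set_printoptions(precision=4,suppress=True)
def cam(n):
    c=arm.camera_info(n); return np.array(c["mtx"]),np.array(c["pose"])
def ray(n,uv):
    K,T=cam(n); d=T[:3,:3]@np.linalg.inv(K)@np.array([uv[0],uv[1],1.]); return T[:3,3],d/np.linalg.norm(d)
def onplane(n,uv,z):
    o,d=ray(n,uv); return o+d*(z-o[2])/d[2]
def two(uv1,uv2):
    o1,d1=ray("top",uv1);o2,d2=ray("scene",uv2)
    A=np.c_[d1,-d2]; s=np.linalg.lstsq(A,o2-o1,rcond=None)[0]
    p,q=o1+d1*s[0],o2+d2*s[1]; return (p+q)/2,np.linalg.norm(p-q)
def proj(n,p):
    K,T=cam(n); q=T[:3,:3].T@(np.array(p)-T[:3,3]); q=K@q; return q[:2]/q[2]
def mask(im,lo,hi,roi):
    h=cv2.cvtColor(im,cv2.COLOR_BGR2HSV); m=cv2.inRange(h,np.array(lo),np.array(hi))
    u0,u1,v0,v1=roi; r=np.zeros_like(m); r[v0:v1,u0:u1]=m[v0:v1,u0:u1]; return r
def cen(m):
    n,l,s,c=cv2.connectedComponentsWithStats(m)
    i=1+np.argmax(s[1:,4]); return c[i],s[i]
def ell(m):
    ys,xs=np.nonzero(m); return cv2.fitEllipse(np.c_[xs,ys].astype(np.float32))
E
python3 - <<'E'
from h import *
t=cv2.imread("pics/top0.png"); s=cv2.imread("pics/scene0.png")
R={"top":(t,(190,365,145,265)),"scene":(s,(180,380,150,290))}
C={}
for n,(im,roi) in R.items():
    b=mask(im,(105,90,60),(130,255,255),roi); r=mask(im,(0,150,60),(5,255,255),roi)|mask(im,(172,120,60),(180,255,255),roi)
    y=mask(im,(20,120,90),(32,255,255),roi); o=mask(im,(4,190,130),(14,255,255),roi); k=mask(im,(4,80,40),(14,190,150),roi)
    e=ell(b); print(n,"blue",e,onplane(n,e[0],.03)); 
    print(" redpx",cv2.countNonZero(r)); e=ell(r); print(" red",e,onplane(n,e[0],.03))
    for nm,m in (("yellow",y),("orange",o),("knob",k)):
        c,st=cen(m); C[n,nm]=c; print(" ",nm,c,st)
    out=im.copy()
    for m,col in((b,(255,255,0)),(r,(0,0,0)),(y,(255,0,255)),(o,(0,255,0)),(k,(255,255,255))): out[m>0]=col
    u0,u1,v0,v1=roi; cv2.imwrite(f"pics/m_{n}.png",cv2.resize(out[v0:v1,u0:u1],None,fx=4,fy=4,interpolation=cv2.INTER_NEAREST))
for nm in("yellow","orange","knob"): print(nm,two(C["top",nm],C["scene",nm]))
E
```

```text
top blue ((305.8570556640625, 207.13861083984375), (38.18986511230469, 38.42774963378906), 120.73871612548828) [ 0.5536 -0.0831  0.03  ]
 redpx 82
 red ((248.61746215820312, 199.8273162841797), (37.82136535644531, 37.985374450683594), 25.44226837158203) [0.5723 0.0858 0.03  ]
  yellow [298.3636 237.2424] [296 234   7   8  33]
  orange [263. 241.] [263 241   1   1   1]
  knob [264.8462 243.7564] [260 240  11   8  78]
scene blue ((432.7642822265625, 246.68809509277344), (123.6413345336914, 378.3074035644531), 97.0662612915039) [0.8815 0.2822 0.03  ]
 redpx 1Traceback (most recent call last):
  File "<stdin>", line 9, in <module>
  File "h.py", line 23, in ell
    ys,xs=np.nonzero(m); return cv2.fitEllipse(np.c_[xs,ys].astype(np.float32))
                                ~~~~~~~~~~~~~~^^^^^^^^^^^^^^^^^^^^^^^^^^^^^^^^^
cv2.error: OpenCV(4.12.0) /io/opencv/modules/imgproc/src/shapedescr.cpp:361: error: (-201:Incorrect size of input array) There should be at least 5 points to fit the ellipse in function 'fitEllipseNoDirect'
```

```bash
cd pics; python3 -c "
import cv2,numpy as np
a=cv2.imread('m_top.png');b=cv2.imread('m_scene.png');print(a.shape,b.shape)
"
```

```text
[ WARN:0@0.029] global loadsave.cpp:275 findDecoder imread_('m_scene.png'): can't open/read file: check file path/integrity
Traceback (most recent call last):
AttributeError: 'NoneType' object has no attribute 'shape'
```

View pics/m_top.png

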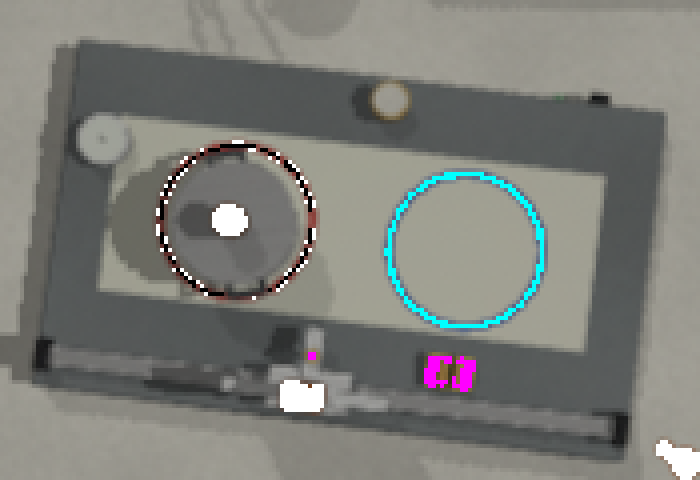

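Run:
```python
from h import *
t=cv2.imread("pics/top0.png"); s=cv2.imread("pics/scene0.png")
h=lambda im,p: cv2.cvtColor(im,cv2.COLOR_BGR2HSV)[p[1],p[0]]
print([h(s,p) for p in((265,178),(265,182),(304,196),(240,220),(286,219),(257,227))])
print([h(t,p) for p in((266,244),(247,200),(299,238))])
def go(n,im,nm,lo,hi,roi):
    m=mask(im,lo,hi,roi); m=cv2.morphologyEx(m,cv2.MORPH_CLOSE,np.ones((3,3),np.uint8)) if nm=="yel" else m
    c,st=cen(m); print(n,nm,c,st); return c
C={}
C["t","o"]=go("top",t,"or",(0,130,60),(16,255,255),(256,276,236,252))
C["t","k"]=go("top",t,"knob",(0,80,40),(18,255,255),(240,256,192,208))
C["t","y"]=go("top",t,"yel",(18,90,40),(34,255,255),(290,314,228,248))
C["s","o"]=go("scene",s,"or",(0,130,60),(16,255,255),(256,276,165,190))
C["s","k"]=go("scene",s,"knob",(0,70,30),(18,255,255),(296,312,184,204))
C["s","y"]=go("scene",s,"yel",(18,90,40),(34,255,255),(228,252,208,230))
b=mask(s,(100,90,60),(130,255,255),(230,282,220,256)); e=ell(b); print(e,onplane("scene",e[0],.03))
for k in "oky":print(k,two(C["t",k],C["s",k]))
B=onplane("top",(305.857,207.139),.03)[:2];R=onplane("top",(248.617,199.827),.03)[:2]
wy=(R-B)/np.linalg.norm(R-B); wx=np.array([wy[1],-wy[0]]); O=(R+B)/2-0.010*wx
print("O",O,"yaw",np.degrees(np.arctan2(wx[1],wx[0])))
def W(p): d=np.array(p)[:2]-O; return 1000*np.array([d@wx,d@wy])
for k,z in(("o",.161),("k",.134),("y",.042)): 
    p=onplane("top",C["t",k],z); print(k,"top",p,W(p)); 
for k,z in(("o",.138),("k",.118),("y",.038)): 
    p=onplane("scene",C["s",k],z); print(k,"scene",p,W(p))
print(cv2.countNonZero(mask(t,(0,0,0),(1,1,1),(0,2,0,2))))
np.savez("w.npz",O=O,wx=wx,wy=wy)
```

```text
[array([ 10, 208,  97], dtype=uint8), array([  9, 214,  93], dtype=uint8), array([ 13, 163,  80], dtype=uint8), array([ 20, 184, 122], dtype=uint8), array([  2, 132, 147], dtype=uint8), array([ 90,   5, 167], dtype=uint8)]
[array([ 12, 188, 141], dtype=uint8), array([ 13, 140, 102], dtype=uint8), array([ 19, 153, 102], dtype=uint8)]
top or [265.1014 243.8116] [260 240  11   8  69]
top knob [246.8966 199.5862] [243 196   9   8  58]
top yel [302.0189 237.6038] [296 233  13  10 106]
scene or [264.9531 177.4453] [261 170   9  16 128]
scene knob [304.4747 194.9394] [301 189   8  13  99]
scene yel [239.9902 220.1078] [233 215  15  11 102]
((254.68260192871094, 238.16983032226562), (24.633132934570312, 40.21454620361328), 88.35968780517578) [ 0.5578 -0.0823  0.03  ]
o (array([0.4506, 0.0312, 0.1356]), np.float64(0.0035567226226543894))
k (array([0.5691, 0.084 , 0.1145]), np.float64(0.0030736603171032223))
y (array([ 0.4652, -0.0716,  0.0345]), np.float64(0.0035669973970831543))
O [0.553  0.0024] yaw -6.332443425253007
o top [0.4509 0.0285 0.161 ] [-104.3656   14.6755]
k top [0.567  0.0809 0.134 ] [ 5.2746 79.5584]
y top [ 0.4645 -0.0727  0.042 ] [-79.7297 -84.4504]
o scene [0.4549 0.0302 0.138 ] [-100.5901   16.8165]
k scene [0.574  0.0817 0.118 ] [12.0726 81.1466]
y scene [ 0.4705 -0.0728  0.038 ] [-73.7624 -83.8617]
0
```

```bash
cat >> h.py <<'E'
from scipy.spatial.transform import Rotation as Ro
w=np.load("w.npz") if __import__("os").path.exists("w.npz") else None
def toW(p): d=np.array(p)[:2]-w["O"]; return 1000*np.array([d@w["wx"],d@w["wy"]])
def fromW(a,b): return w["O"]+w["wx"]*a/1000+w["wy"]*b/1000
def shift(target):
    s=arm.observe(); R=Ro.from_rotvec(s["ee_rot"]).as_matrix()
    v=R.T@(np.array(target)-s["position"])*1000
    a=R[:2,1]; ang=np.arctan2(a[1],a[0]); tgt=np.arctan2(w["wy"][1],w["wy"][0])
    d=[(tgt-ang+np.pi/2)%np.pi-np.pi/2]
    print("t",s["clock"],"pos",s["position"],"W",toW(s["position"]),"F",s["force"],"w",s["width"]*91.8)
    print("R",R.round(3).tolist()); print("shift mm",v,"worldyaw needed",d,"-> twist",-d[0],"q7",s["joints"][6])
E
python3 - <<'E'
from h import *
shift([.5705,.0815,.340])
E
```

```text
t 0.1 pos [ 0.2029 -0.5909  0.404 ] W [-282.5333 -628.3657] F [ 0.7632 -0.1835 -0.2173] w 91.74262002266607
R [[0.946, 0.325, -0.001], [0.325, -0.946, 0.001], [-0.0, -0.001, -1.0]]
shift mm [ 566.0439 -516.5471   64.6602] worldyaw needed [np.float64(-0.44126050836678843)] -> twist 0.44126050836678843 q7 -0.07508140093848373
```

Request:
{"method": "move_arm", "body": {
  "steps": [
    [40,-37,0,0.03],
    [81,-74,0,0.06],
    [121,-111,0,0.1],
    [162,-148,0,0.13],
    [202,-184,0,0.16],
    [243,-221,0,0.19],
    [283,-258,0,0.22],
    [323,-295,0,0.25],
    [364,-332,0,0.28],
    [404,-369,0,0.32],
    [445,-406,0,0.35],
    [485,-443,0,0.38],
    [525,-480,0,0.41],
    [566,-516.5,0,0.44],
    [566,-516.5,30,0.44],
    [566,-516.5,60,0.44],
    [566,-516.5,64,0.44],
    [566,-516.5,64,0.44]
  ],
  "grip": 70
}}

```text
clock: 2.35
position: [0.5707, 0.0811, 0.3412]
ee_rot: [-3.137, 0.172, -0.0]
force: [-0.2, 0.2, 1.0]
width: 0.763
```

Run:
```python
from h import *
shift([.5705,.0815,.281])
im=arm.get_image("scene"); cv2.imwrite("pics/s1.png",cv2.resize(im[130:270,200:400,::-1],None,fx=4,fy=4,interpolation=cv2.INTER_CUBIC))
```

```text
t 2.35 pos [0.5707 0.0811 0.3412] W [ 8.9281 80.1559] F [-0.1565  0.1541  1.0064] w 70.02762068035445
R [[0.994, -0.109, 0.0], [-0.109, -0.994, 0.0], [0.0, -0.0, -1.0]]
shift mm [-0.2867 -0.3664 60.1761] worldyaw needed [np.float64(-0.0010490302932071316)] -> twist 0.0010490302932071316 q7 -2.0471610309345296
```

View pics/s1.png

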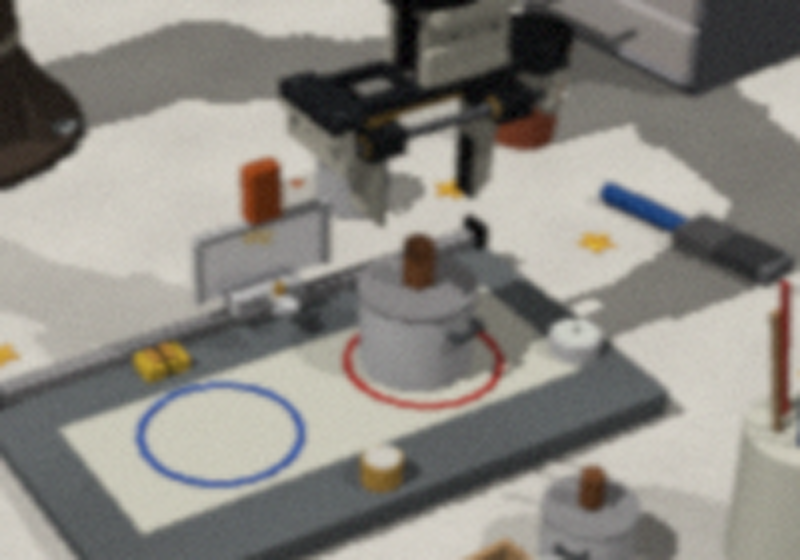

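The jaws straddle the knob (crop ~420,260). I'll descend now.

Request:
{"method": "move_arm", "body": {
  "steps": [
    [0,0,25,0],
    [0,0,45,0],
    [0,0,55,0],
    [0,0,59,0],
    [0,0,59,0],
    [0,0,59,0]
  ]
}}

```text
clock: 3.15
position: [0.5709, 0.0813, 0.2825]
ee_rot: [-3.137, 0.172, -0.002]
force: [-0.8, 0.3, 0.6]
width: 0.76
```

Request:
{"method": "move_arm", "body": {
  "steps": [
    [0,0,0,0],
    [0,0,0,0],
    [0,0,0,0],
    [0,0,0,0],
    [0,0,0,0],
    [0,0,0,0]
  ],
  "grip": 15,
  "grip_force": 8
}}

```text
clock: 3.9
position: [0.5705, 0.0814, 0.2816]
ee_rot: [-3.137, 0.171, 0.0]
force: [-0.9, 0.7, -1.8]
width: 0.264
```

Run:
```python
from h import *
shift([*fromW(10,-85),.281])
im=arm.get_image("scene"); cv2.imwrite("pics/s2.png",cv2.resize(im[130:270,200:400,::-1],None,fx=4,fy=4,interpolation=cv2.INTER_CUBIC))
```

```text
t 3.9 pos [0.5705 0.0814 0.2816] W [ 8.6639 80.418 ] F [-0.9123  0.6925 -1.8386] w 24.26293352118311
R [[0.994, -0.109, -0.0], [-0.109, -0.994, 0.0], [-0.0, -0.0, -1.0]]
shift mm [  1.0875 165.4199   0.5845] worldyaw needed [np.float64(-0.0015033571719325067)] -> twist 0.0015033571719325067 q7 -2.0731404443554955
```

View pics/s2.png

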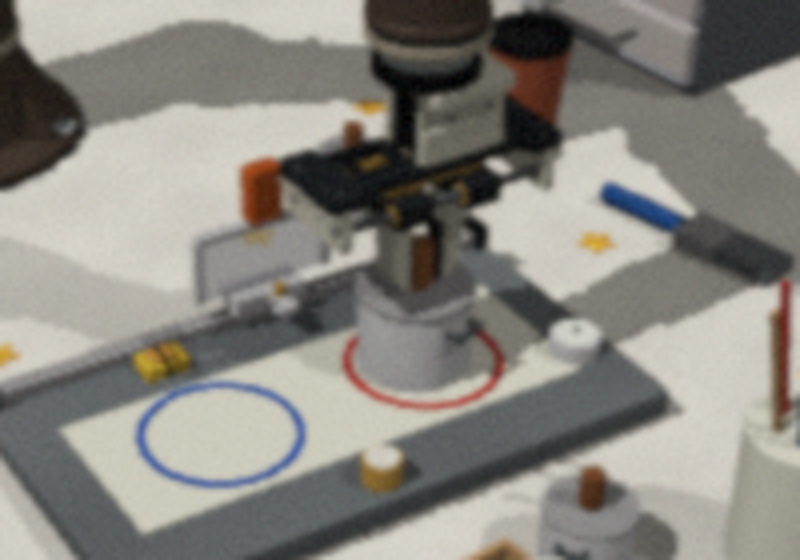

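Request:
{"method": "move_arm", "body": {
  "steps": [
    [0,2,0.5,0],
    [0,6,0.5,0],
    [0,12,0.5,0],
    [0,20,0.5,0],
    [0,30,0.5,0],
    [0,40,0.5,0]
  ]
}}

```text
clock: 4.7
position: [0.5662, 0.0407, 0.2814]
ee_rot: [-3.137, 0.172, -0.001]
force: [0.7, 7.7, 8.2]
width: 0.257
```

Run:
```python
from h import *
shift([*fromW(10,-85),.281])
im=arm.get_image("scene"); cv2.imwrite("pics/s3.png",cv2.resize(im[130:270,200:400,::-1],None,fx=4,fy=4,interpolation=cv2.INTER_CUBIC))
```

```text
t 4.7 pos [0.5662 0.0407 0.2814] W [ 8.9117 39.4536] F [0.6703 7.7211 8.2225] w 23.636894952529286
R [[0.994, -0.109, 0.0], [-0.109, -0.994, 0.0], [0.0, -0.0, -1.0]]
shift mm [  0.9697 124.4546   0.3943] worldyaw needed [np.float64(-0.0009519098343258037)] -> twist 0.0009519098343258037 q7 -2.0037619644835565
```

View pics/s3.png

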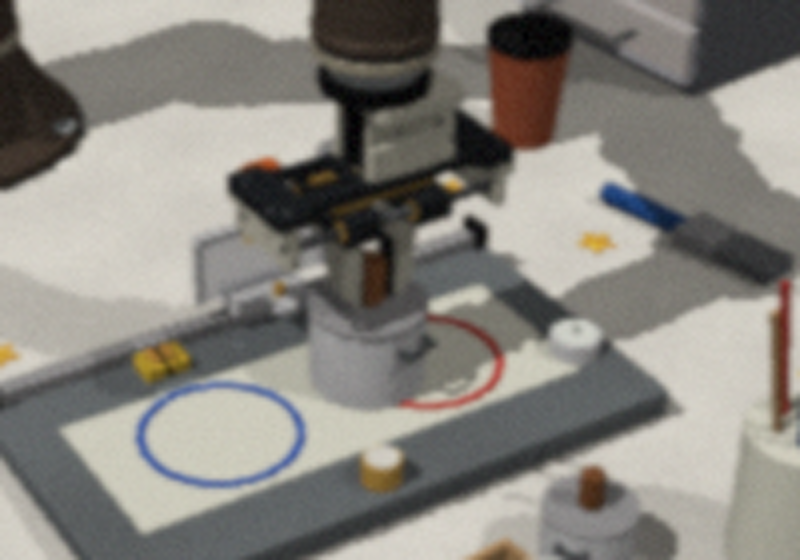

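Request:
{"method": "move_arm", "body": {
  "steps": [
    [0,0,-0.5,0],
    [0,0,-0.5,0]
  ]
}}

```text
clock: 5.0
position: [0.566, 0.0399, 0.2814]
ee_rot: [3.135, -0.174, -0.001]
force: [0.1, -2.2, -0.9]
width: 0.259
```

Request:
{"method": "move_arm", "body": {
  "steps": [
    [0,2,0,0],
    [0,6,0,0],
    [0,12,0,0],
    [0.2,19,0,0],
    [0.4,26,0,0],
    [0.5,33,0,0],
    [0.5,40,0,0],
    [0.6,47,0,0]
  ]
}}

```text
clock: 6.0
position: [0.5616, -0.006, 0.2816]
ee_rot: [3.137, -0.172, -0.0]
force: [1.2, 0.2, -4.8]
width: 0.257
```

Run:
```python
from h import *
shift([*fromW(10,-85),.281])
im=arm.get_image("scene"); cv2.imwrite("pics/s4.png",cv2.resize(im[130:270,200:400,::-1],None,fx=4,fy=4,interpolation=cv2.INTER_CUBIC))
```

```text
t 6.0 pos [ 0.5616 -0.006   0.2816] W [ 9.4429 -7.3917] F [ 1.2379  0.2186 -4.8358] w 23.621305435260407
R [[0.994, -0.109, -0.0], [-0.109, -0.994, -0.0], [-0.0, 0.0, -1.0]]
shift mm [ 0.4735 77.6088  0.6575] worldyaw needed [np.float64(-0.0010789657863243818)] -> twist 0.0010789657863243818 q7 -1.919874772522692
```

View pics/s4.png

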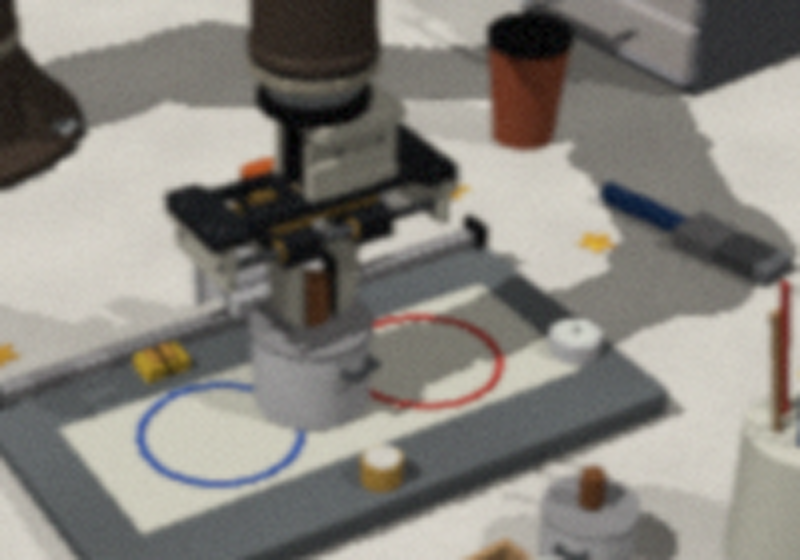

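Request:
{"method": "move_arm", "body": {
  "steps": [
    [0,0,0.3,0],
    [0,0,0.4,0]
  ],
  "grip_force": 5
}}

```text
clock: 6.3
position: [0.5617, -0.005, 0.2813]
ee_rot: [-3.137, 0.171, -0.0]
force: [0.3, -0.4, -4.4]
width: 0.254
```

Request:
{"method": "move_arm", "body": {
  "steps": [
    [0,0,0.4,0],
    [0,0,0.5,0],
    [0,0,0.5,0]
  ]
}}

```text
clock: 6.68
position: [0.5617, -0.0051, 0.2813]
ee_rot: [-3.137, 0.171, -0.001]
force: [-4.2, 1.1, 4.9]
width: 0.258
```

Request:
{"method": "move_arm", "body": {
  "steps": [
    [0,2,-0.1,0],
    [0,6,-0.1,0],
    [0,11,-0.1,0],
    [0,17,-0.1,0],
    [0,23,0,0],
    [0,29,0,0]
  ]
}}

```text
clock: 7.42
position: [0.5587, -0.0345, 0.2811]
ee_rot: [-3.137, 0.172, -0.001]
force: [0.2, 4.3, 6.6]
width: 0.261
```

Request:
{"method": "move_arm", "body": {
  "steps": [
    [0,6,0,0],
    [0,12,0,0],
    [0,18,0,0],
    [0.2,24,0,0],
    [0.3,30,0,0],
    [0.4,36,0,0]
  ]
}}

```text
clock: 8.18
position: [0.5551, -0.0702, 0.2811]
ee_rot: [-3.137, 0.171, -0.001]
force: [0.7, 4.5, 5.6]
width: 0.261
```

Request:
{"method": "move_arm", "body": {
  "steps": [
    [0,5,0,0],
    [0,9,0,0],
    [0,12,0,0],
    [0,13,0,0],
    [0,13,0,0]
  ]
}}

```text
clock: 8.8
position: [0.5536, -0.0833, 0.281]
ee_rot: [-3.137, 0.172, -0.001]
force: [0.0, 4.3, 4.9]
width: 0.262
```

Run:
```python
from h import *
shift([*fromW(10,-85),.281])
im=arm.get_image("scene"); cv2.imwrite("pics/s5.png",cv2.resize(im[130:270,180:380,::-1],None,fx=4,fy=4,interpolation=cv2.INTER_CUBIC))
```

```text
t 8.8 pos [ 0.5536 -0.0833  0.281 ] W [ 10.0536 -85.0931] F [0.0342 4.3199 4.9265] w 24.089538779322556
R [[0.994, -0.109, 0.0], [-0.109, -0.994, 0.0], [0.0, -0.0, -1.0]]
shift mm [-0.0535 -0.0931  0.0362] worldyaw needed [np.float64(-0.0009238440543137827)] -> twist 0.0009238440543137827 q7 -1.7772422621227135
```

View pics/s5.png

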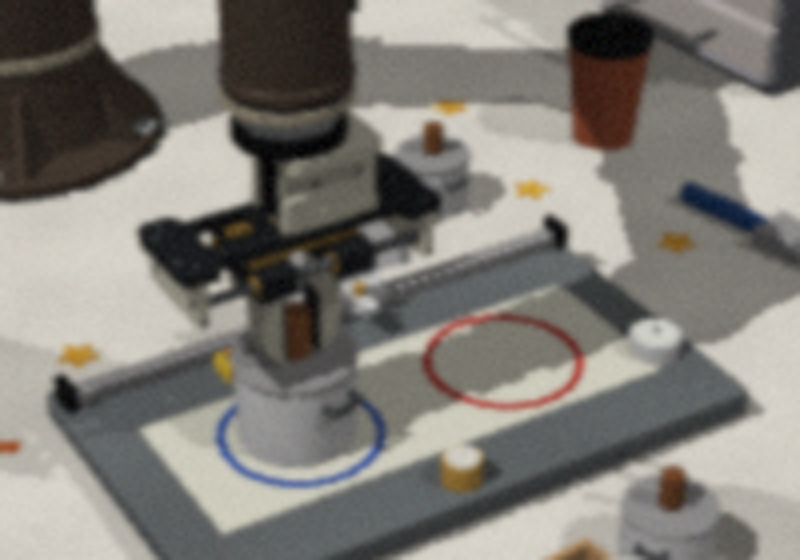

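Request:
{"method": "move_arm", "body": {
  "steps": [
    [0,0,0,0],
    [0,0,0,0],
    [0,0,0,0],
    [0,0,0,0],
    [0,0,-5,0],
    [0,0,-20,0],
    [0,0,-45,0],
    [0,0,-75,0],
    [0,0,-105,0],
    [-40,0,-120,0],
    [-90,0,-120,0],
    [-90,0,-120,0]
  ],
  "grip": 60
}}

```text
clock: 10.35
position: [0.4612, -0.0728, 0.402]
ee_rot: [3.136, -0.171, -0.001]
force: [0.8, -0.1, 0.3]
width: 0.653
```

Run:
```python
from h import *
shift([*fromW(-105,15.7),.36])
for n in("scene","top"):
    im=arm.get_image(n); cv2.imwrite(f"pics/{n}6.png",im[:,:,::-1]); 
    a=im[130:270,180:380] if n=="scene" else im[145:265,190:365]
    cv2.imwrite(f"pics/{n}6c.png",cv2.resize(a[:,:,::-1],None,fx=4,fy=4,interpolation=cv2.INTER_CUBIC))
```

```text
t 10.35 pos [ 0.4612 -0.0728  0.402 ] W [-83.0196 -84.8614] F [ 0.7954 -0.0914  0.2516] w 59.975793938462935
R [[0.994, -0.109, -0.001], [-0.109, -0.994, -0.001], [-0.0, 0.001, -1.0]]
shift mm [ -21.8165 -100.6404   41.8705] worldyaw needed [np.float64(-0.0014517035212584517)] -> twist 0.0014517035212584517 q7 -1.713101464245753
```

View pics/scene6c.png

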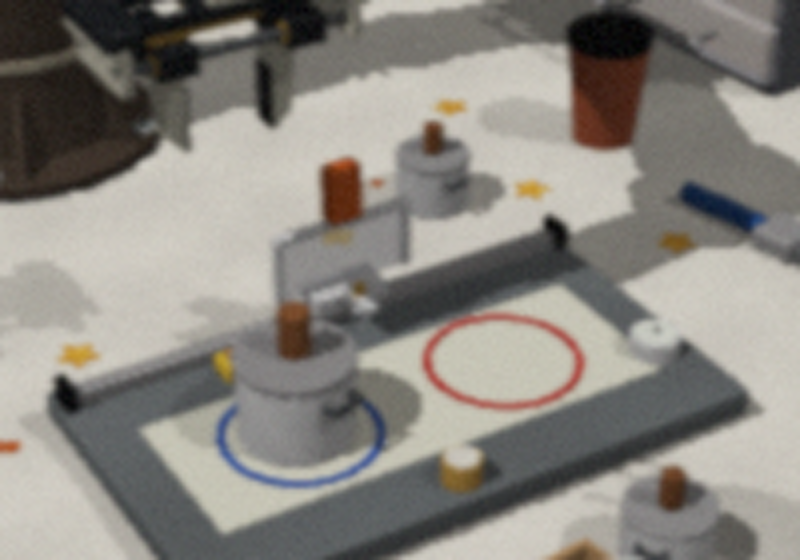

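View pics/top6c.png

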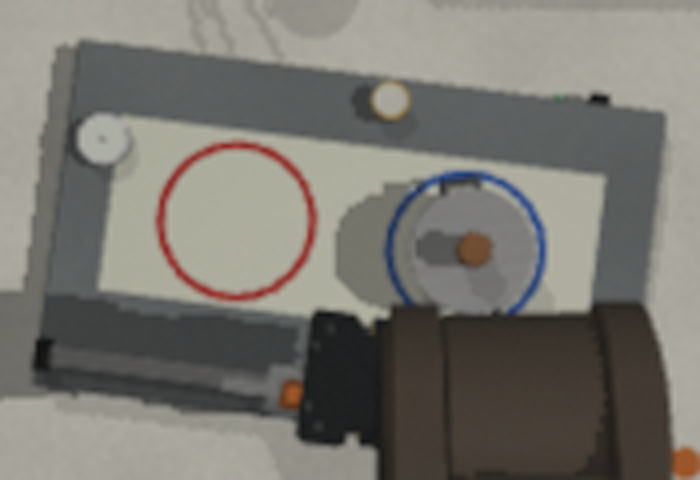

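Run:
```python
from h import *
t=cv2.imread("pics/top6.png"); s=cv2.imread("pics/scene6.png")
c,st=cen(mask(t,(0,80,40),(18,255,255),(295,325,190,220))); print(c,st,"top",toW(onplane("top",c,.134)))
c2,st=cen(mask(s,(0,70,30),(18,255,255),(244,264,203,222))); print(c2,st,"scene",toW(onplane("scene",c2,.118)))
print(two(c,c2))
b=mask(s,(100,90,60),(130,255,255),(230,282,220,256)); e=ell(b); print("ring scene",toW(onplane("scene",e[0],.03)),e)
s0=cv2.imread("pics/scene0.png"); e=ell(mask(s0,(100,90,60),(130,255,255),(230,282,220,256))); print("ring scene0",toW(onplane("scene",e[0],.03)))
c,st=cen(mask(s,(0,130,60),(16,255,255),(256,276,165,190)));print("grip",c,toW(onplane("scene",c,.138)))
```

```text
[308.     206.7857] [304 203   9   8  56] top [  6.8837 -85.3826]
[253.     212.3333] [249 205   9  15 105] scene [ 13.1015 -85.9601]
(array([ 0.5521, -0.0832,  0.115 ]), np.float64(0.002881790121823895))
ring scene [ 14.6382 -83.78  ] ((254.74380493164062, 238.2750701904297), (24.319345474243164, 40.235107421875), 87.6778564453125)
ring scene0 [ 14.1314 -83.6954]
grip [264.9421 177.4132] [-100.7663   16.8808]
```

The pot stands inside the blue ring. Measured against the ring centre, it is 1.5–3 mm off along x and 0.4–2 mm off along y. Next is the screen.

Request:
{"method": "move_arm", "body": {
  "steps": [
    [-5,-20,0,0],
    [-10,-50,0,0],
    [-20,-80,0,0],
    [-20,-100.5,0,0],
    [-20,-100.5,20,0],
    [-20,-100.5,42,0],
    [-20,-100.5,42,0]
  ]
}}

```text
clock: 11.32
position: [0.4557, 0.029, 0.358]
ee_rot: [-3.137, 0.171, 0.004]
force: [0.4, 0.6, -0.1]
width: 0.653
```

Run:
```python
from h import *
shift([*fromW(-103,15.5),.301])
im=arm.get_image("scene"); cv2.imwrite("pics/s7.png",cv2.resize(im[110:250,180:380,::-1],None,fx=4,fy=4,interpolation=cv2.INTER_CUBIC))
```

```text
t 11.325 pos [0.4557 0.029  0.358 ] W [-99.6311  15.7342] F [ 0.394   0.6235 -0.1021] w 59.99125764962297
R [[0.994, -0.109, -0.002], [-0.109, -0.994, 0.0], [-0.002, 0.0, -1.0]]
shift mm [-3.2392  0.2281 56.966 ] worldyaw needed [np.float64(-0.001503859983868594)] -> twist 0.001503859983868594 q7 -1.9750312892550832
```

View pics/s7.png

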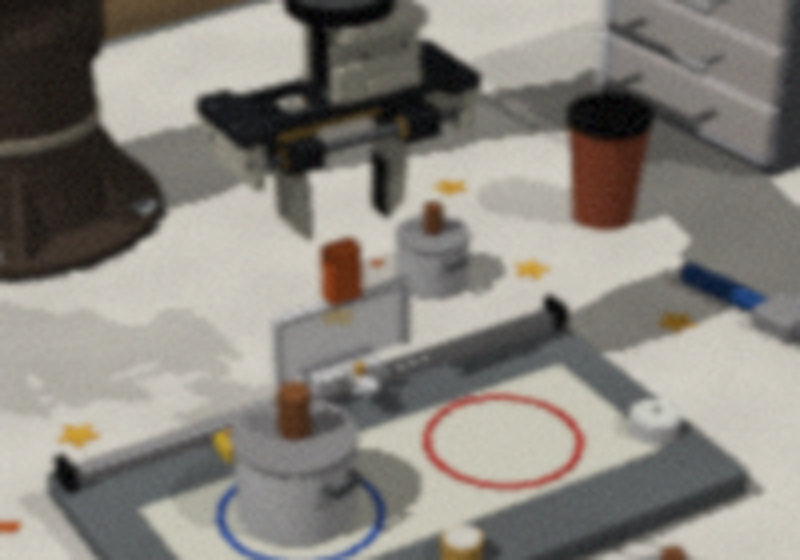

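Request:
{"method": "move_arm", "body": {
  "steps": [
    [-3,0,25,0],
    [-3,0,45,0],
    [-3,0,54,0],
    [-3,0,57,0],
    [-3,0,57,0],
    [-3,0,57,0]
  ]
}}

```text
clock: 12.12
position: [0.4525, 0.0293, 0.3025]
ee_rot: [-3.137, 0.172, -0.002]
force: [-0.4, 0.5, -0.2]
width: 0.655
```

Request:
{"method": "move_arm", "body": {
  "steps": [
    [0,0,0,0],
    [0,0,0,0],
    [0,0,0,0],
    [0,0,0,0],
    [0,0,0,0],
    [0,0,0,0]
  ],
  "grip": 18,
  "grip_force": 20
}}

```text
clock: 12.88
position: [0.4522, 0.0293, 0.3018]
ee_rot: [-3.137, 0.171, -0.0]
force: [-0.3, 0.6, 0.7]
width: 0.303
```

Run:
```python
from h import *
shift([*fromW(-103,-84.7),.301])
im=arm.get_image("scene"); cv2.imwrite("pics/s8.png",cv2.resize(im[110:250,180:380,::-1],None,fx=4,fy=4,interpolation=cv2.INTER_CUBIC))
```

```text
t 12.875 pos [0.4522 0.0293 0.3018] W [-103.1535   15.6116] F [-0.3463  0.6386  0.7372] w 27.860449073856092
R [[0.994, -0.109, 0.0], [-0.109, -0.994, 0.0], [0.0, -0.0, -1.0]]
shift mm [  0.0226 100.3117   0.8461] worldyaw needed [np.float64(-0.0013050829195790925)] -> twist 0.0013050829195790925 q7 -2.022854149570465
```

View pics/s8.png

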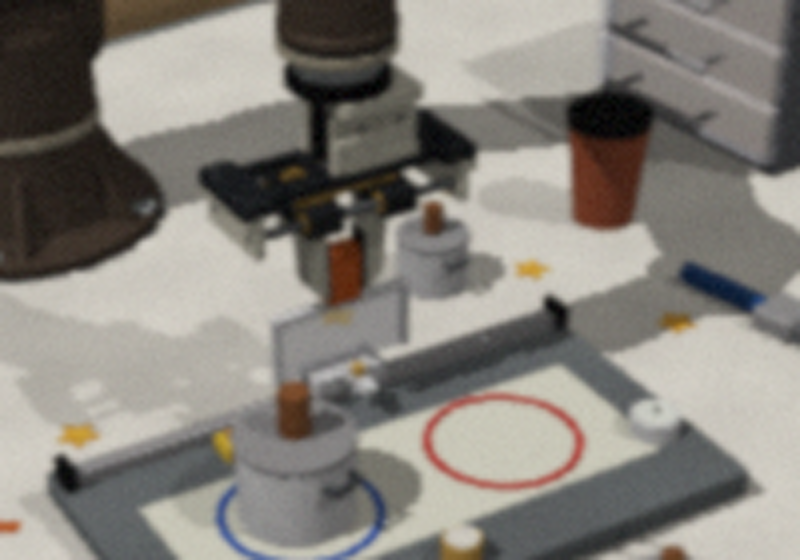

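Request:
{"method": "move_arm", "body": {
  "steps": [
    [0,3,0,0],
    [0,9,0,0],
    [0,17,0,0],
    [0,26,0,0],
    [0,35,0,0],
    [0,44,0,0],
    [0,53,0,0],
    [0,61,0,0],
    [0,68,0,0],
    [0,73,0,0],
    [0,76,0,0],
    [0,77,0,0],
    [0,77,0,0]
  ]
}}

```text
clock: 14.55
position: [0.4438, -0.0473, 0.3018]
ee_rot: [3.137, -0.171, -0.0]
force: [-1.2, -0.4, 3.8]
width: 0.302
```

Run:
```python
from h import *
shift([*fromW(-103,-84.7),.301])
for n in("scene","top"):
    im=arm.get_image(n); cv2.imwrite(f"pics/{n}9.png",im[:,:,::-1]); 
    a=im[130:270,180:380] if n=="scene" else im[145:265,190:365]
    cv2.imwrite(f"pics/{n}9c.png",cv2.resize(a[:,:,::-1],None,fx=4,fy=4,interpolation=cv2.INTER_CUBIC))
```

```text
t 14.55 pos [ 0.4438 -0.0473  0.3018] W [-103.0598  -61.5042] F [-1.1676 -0.421   3.828 ] w 27.72818731977911
R [[0.994, -0.109, -0.0], [-0.109, -0.994, -0.0], [-0.0, 0.0, -1.0]]
shift mm [ 0.0299 23.1956  0.851 ] worldyaw needed [np.float64(-0.0012856173268005477)] -> twist 0.0012856173268005477 q7 -1.8388801393350285
```

View pics/scene9c.png

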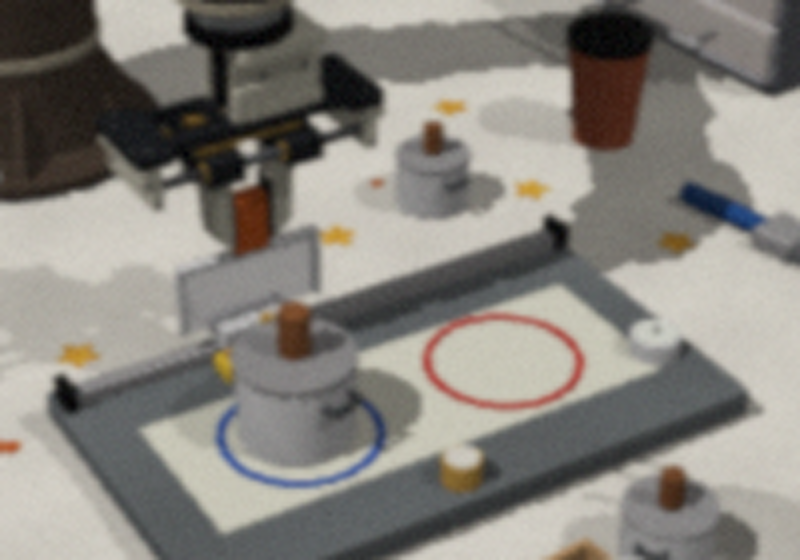

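View pics/top9c.png

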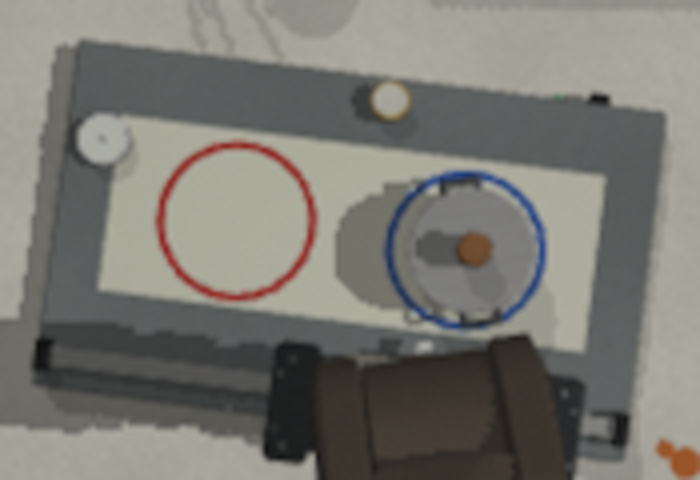

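Request:
{"method": "move_arm", "body": {
  "steps": [
    [0,2,0,0],
    [0,4,0,0],
    [0,6,0,0],
    [0,8,0,0]
  ]
}}

```text
clock: 15.15
position: [0.4429, -0.0553, 0.3018]
ee_rot: [3.137, -0.172, -0.0]
force: [-1.0, 0.7, 3.7]
width: 0.305
```

Request:
{"method": "move_arm", "body": {
  "steps": [
    [0,1,0,0],
    [0,2,0,0]
  ]
}}

```text
clock: 15.4
position: [0.4427, -0.0571, 0.3018]
ee_rot: [-3.137, 0.171, -0.0]
force: [-0.9, 4.2, 4.6]
width: 0.306
```

Request:
{"method": "move_arm", "body": {
  "steps": [
    [0,1,0,0],
    [0,2,0,0]
  ]
}}

```text
clock: 15.65
position: [0.4426, -0.058, 0.3019]
ee_rot: [-3.135, 0.17, -0.0]
force: [-1.0, 7.9, 3.1]
width: 0.303
```

Request:
{"method": "move_arm", "body": {
  "steps": [
    [0,1,0,0],
    [0,2,0,0]
  ]
}}

```text
clock: 15.9
position: [0.4424, -0.0601, 0.3018]
ee_rot: [-3.136, 0.169, -0.0]
force: [-0.7, 5.6, 4.1]
width: 0.307
```

Request:
{"method": "move_arm", "body": {
  "steps": [
    [0,1,0,0],
    [0,1,0,0]
  ]
}}

```text
clock: 16.15
position: [0.4422, -0.0623, 0.3018]
ee_rot: [3.137, -0.172, -0.0]
force: [-1.9, 2.1, 5.5]
width: 0.303
```

Request:
{"method": "move_arm", "body": {
  "steps": [
    [0,1,0,0],
    [0,1,0,0]
  ]
}}

```text
clock: 16.4
position: [0.442, -0.0635, 0.3018]
ee_rot: [3.137, -0.172, -0.0]
force: [-1.6, 1.8, 5.4]
width: 0.306
```

Request:
{"method": "move_arm", "body": {
  "steps": [
    [0,1,0,0],
    [0,1,0,0]
  ]
}}

```text
clock: 16.65
position: [0.4419, -0.0648, 0.3018]
ee_rot: [3.136, -0.172, -0.0]
force: [-2.3, -0.0, 4.4]
width: 0.305
```

Request:
{"method": "move_arm", "body": {
  "steps": [
    [0,1,0,0],
    [0,1,0,0]
  ]
}}

```text
clock: 16.9
position: [0.4418, -0.0659, 0.3019]
ee_rot: [3.136, -0.173, -0.0]
force: [-1.9, -1.4, 5.4]
width: 0.304
```

Request:
{"method": "move_arm", "body": {
  "steps": [
    [0,1,0,0],
    [0,1,0,0]
  ]
}}

```text
clock: 17.15
position: [0.4417, -0.0669, 0.3019]
ee_rot: [3.136, -0.173, -0.0]
force: [-2.1, -0.3, 5.5]
width: 0.305
```

Request:
{"method": "move_arm", "body": {
  "steps": [
    [0,1,0,0],
    [0,1,0,0]
  ]
}}

```text
clock: 17.4
position: [0.4416, -0.068, 0.3019]
ee_rot: [3.136, -0.173, -0.0]
force: [-0.5, -1.4, 5.2]
width: 0.305
```

Request:
{"method": "move_arm", "body": {
  "steps": [
    [0,1,0,0],
    [0,1,0,0]
  ]
}}

```text
clock: 17.65
position: [0.4415, -0.0687, 0.3018]
ee_rot: [3.136, -0.172, -0.0]
force: [-1.4, 0.8, 4.4]
width: 0.302
```

Request:
{"method": "move_arm", "body": {
  "steps": [
    [0,0.5,0,0],
    [0,0.5,0,0]
  ]
}}

```text
clock: 17.9
position: [0.4414, -0.0689, 0.3018]
ee_rot: [3.137, -0.172, -0.0]
force: [-1.3, 1.4, 5.9]
width: 0.305
```

Request:
{"method": "move_arm", "body": {
  "steps": [
    [0,0.5,0,0],
    [0,0.5,0,0]
  ]
}}

```text
clock: 18.15
position: [0.4414, -0.0691, 0.3018]
ee_rot: [-3.137, 0.171, 0.0]
force: [-2.1, 2.4, 4.5]
width: 0.305
```

Request:
{"method": "move_arm", "body": {
  "steps": [
    [0,0,0,0],
    [0,0,0,0]
  ]
}}

```text
clock: 18.4
position: [0.4414, -0.0691, 0.3018]
ee_rot: [-3.137, 0.171, -0.0]
force: [-0.9, 3.0, 4.9]
width: 0.302
```

Run:
```python
from h import *
shift([*fromW(-103,-84.7),.301])
```

```text
t 18.4 pos [ 0.4414 -0.0691  0.3018] W [-103.0313  -83.3554] F [-0.8548  3.0227  4.8579] w 27.746395936441782
R [[0.994, -0.109, 0.0], [-0.109, -0.994, 0.0], [0.0, -0.0, -1.0]]
shift mm [0.0295 1.3447 0.8395] worldyaw needed [np.float64(-0.001323986142149458)] -> twist 0.001323986142149458 q7 -1.7856866157423963
```

The force trace shows the click. Resistance rose to about 8 N on the near roller and fell away over its top, then pulled the screen in, and it is now rising again against the far roller. I'll ease off the residual push.

Request:
{"method": "move_arm", "body": {
  "steps": [
    [0,-0.6,0,0],
    [0,-0.6,0,0],
    [0,-0.6,0,0],
    [0,-0.6,0,0]
  ]
}}

```text
clock: 18.9
position: [0.4414, -0.0688, 0.3018]
ee_rot: [3.137, -0.172, -0.0]
force: [-1.5, 1.3, 5.4]
width: 0.305
```

Run:
```python
from h import *
shift([*fromW(-103,-84.7),.301])
for n in("scene","top"):
    im=arm.get_image(n); cv2.imwrite(f"pics/{n}10.png",im[:,:,::-1]); 
    a=im[130:270,180:380] if n=="scene" else im[145:265,190:365]
    cv2.imwrite(f"pics/{n}10c.png",cv2.resize(a[:,:,::-1],None,fx=4,fy=4,interpolation=cv2.INTER_CUBIC))
s=cv2.imread("pics/scene10.png")
c,st=cen(mask(s,(0,130,60),(16,255,255),(215,262,165,195)));print("grip",c,st,toW(onplane("scene",c,.138)))
```

```text
t 18.9 pos [ 0.4414 -0.0688  0.3018] W [-103.0465  -83.1217] F [-1.4768  1.3199  5.412 ] w 27.983233823643136
R [[0.994, -0.109, -0.0], [-0.109, -0.994, -0.0], [-0.0, 0.0, -1.0]]
shift mm [0.0451 1.5781 0.809 ] worldyaw needed [np.float64(-0.0009253246894260769)] -> twist 0.0009253246894260769 q7 -1.7870815266223763
grip [235.575  186.8083] [232 179   9  16 120] [-98.28   -80.7064]
```

View pics/scene10c.png

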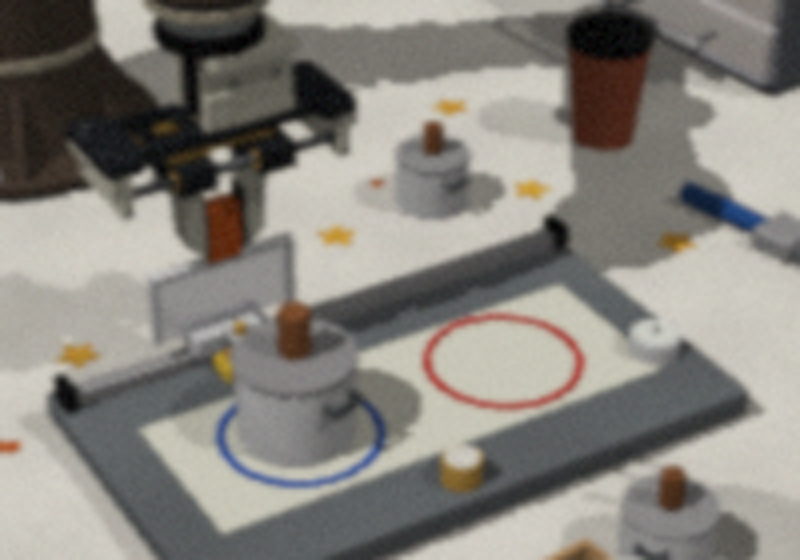

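View pics/top10c.png

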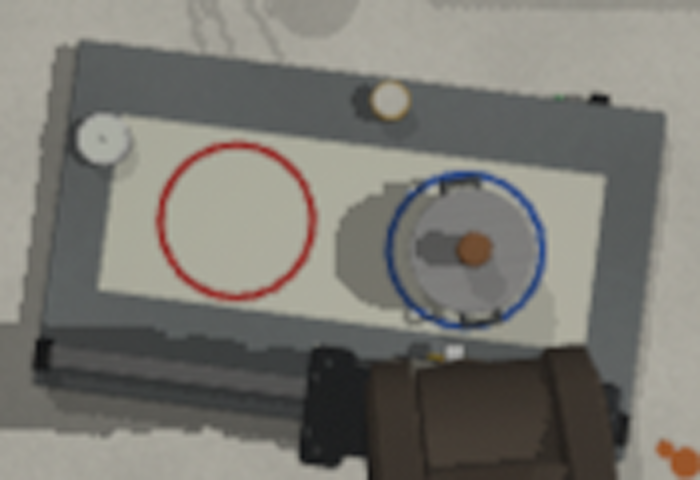

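```bash
python3 -c "
from cell import arm
print(arm.sign_off()); s=arm.observe(); print(s['clock'],s['position'],s['force'])"
```

```text
the job is handed in; nothing more can be done
None
the job is handed in; nothing more can be done
```

The pot now stands in the blue ring and the screen rests at the notch, still gripped. I handed the job in at about 19 s on the robot's clock.

- **Pot:** I held it by the knob and slid it about 165 mm from the red ring. Both cameras put it within about 3 mm of the blue ring's centre, where about 11 mm is allowed.
- **Screen:** I gripped the orange block and slid it about 99 mm. The push rose to about 8 N climbing the near roller, and the screen was then drawn in slightly. It began to resist again about 12.5 mm after first contact, as the far roller should. I eased off the push until about 1.3 N remained.
- **Bystanders:** the last pictures showed nothing on or near the warmer disturbed. I checked those by eye only.

**Checks that disagreed:**
- The resting point by feel is about 1.6 mm short of the camera's estimate of the notch. The two cameras also differ by about 4 mm along x. I trusted the feel, as the calibration is only good to about 2 mm.
- Midway through the slide, the upward pull on the pot reached 4–5 N, which is close to its weight. It may have been very slightly unweighted for a moment. I pressed it back down by a fraction of a millimetre before going on, and saw no tipping in the pictures.

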